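Open the combination lock of the reference-board case and hold it out for inspection

TASK

Unlock the case of reference boards: turn the dial of the combination lock notch by notch until its white pointer ridge lines up with the index mark on the shackle side and clicks home, then pull the shackle fully out, lift the lock free of the hasp hook, and carry it over the middle of the empty grey tray. Finish while still holding the opened lock there, still and level with its dial up, its underside at least 10 cm above the desk: do not put it down or let it go. Leave the other things on the desk where they are.

Things in the scene. Friction and masses are not known exactly. Their poses are not given: they have to be found in the camera images.
- case: Fixed flat aluminium case, 220 (x) x 160 (y) x 60 mm high; origin under its centre. On its lid is a black nest, floor 64 mm above the desk; the nest's lip, 7 mm high and 4 mm thick, surrounds the lock's foot with 1.5 mm play. On the nest's -x side stands a steel hasp hook.
- lock: Loose brass padlock, 0.5 to 0.65 kg, lying dial up in the nest, its axes along the case's, centred 20 mm to +x of the case's centre. Body 70 (x) x 56 (y) x 32 mm; origin at the centre of its underside, z up through the dial. The U-shackle leaves its -x face. Room to grip the body from above across its y sides, over 9 mm above its underside. Free when the shackle is out: it lifts straight up.
- dial (a joint): Turn of the dial in rad, positive anticlockwise from above. Sprung notches at -1.4, -0.7, 0, +0.7 (stops -1.75, +0.95) pull it in with up to about 0.1 N m. The lock opens only at 0 (within 0.1 rad): the white pointer ridge then points to the lock's -x, at the dark index mark by the shackle. Starts in or between the notches -1.4 and -0.7. With the shackle out the dial is blocked.
- dial_grip (a point): On the dial's axis at half its height: round steel dial 36 mm in diameter, 14 mm high, from 1.5 mm above the lock body's top; this point is 40.5 mm above the lock's underside.
- shackle (a joint): How far the shackle is pulled out, in m: 0 closed, 0.024 fully out, towards the lock's -x. It needs about 2.5 N and stays where it is left; at any other dial setting a bolt inside stops it after about 2 mm.
- shackle_grip (a point): Moves with the shackle: midway between its two straight legs, 50 mm to -x of the lock's centre when closed, 17 mm above the lock's underside. The legs are 8 mm round bars along the lock's x, 40 mm wide over both; pinch them from outside, across y. The hook's post and nose stand between the legs.
- hook_nose (a point): End of the hasp hook's nose, on its top, 91 mm above the desk. The hook is 12 mm wide: a post inside the closed shackle, and a nose that reaches to -x, 70 mm from the lock's centre, over the shackle's crossbar, so that the lock cannot be lifted while the shackle is closed.
- tray: Fixed empty grey tray, 170 (x) x 130 (y) x 30 mm high, beside the case (left or right); origin under its centre.
- board: Bystander: green circuit board, 130 x 110 mm, about 22 mm high with its connectors; lies on the other side of the case.
- bottle: Bystander: clear bottle with white cap, 60 mm in diameter, 170 mm high, beyond the case.
- driver: Bystander: screwdriver lying far left, beyond the tray or board.
- tape: Bystander: roll of paper tape, 80 mm in diameter, 18 mm high, beyond the case.
- mouse: Bystander: grey mouse, 100 x 58 x 27 mm, beyond the case.
- cup: Bystander: white cup, 70 mm in diameter, 80 mm high, beyond the case.
There are look-alikes about, which are no part of the job. Of the things that look like the lock, the middle-sized one is meant.

How it is judged:
By the outcome, as a careful person would: the job done as asked, in the order asked, and still so for the second after the job is handed in, while the arm keeps its last pose, push and grip.
It also fails if it takes over 54 s, if anything falls off the work surface, if the arm or the gripper's body presses on something with over 40 N, if the wrist force passes 120 N, or if a joint passes its speed limit or range.

ROBOT

A 7-joint arm with a two-finger parallel gripper is mounted at the origin on the work surface. World frame = base frame: x ahead of the robot, y to its left, z up, the work surface at z = 0. Lengths are in m, angles in degrees, forces in N, time in s.
With the tool pointing down it reaches from about 0.4 to 0.925 m from the base axis. Payload 5.6 kg.
Tool frame: the origin (TCP) lies on the mounting face of the last link; the fingertips stand 173 mm ahead of it and the grasp point (between the pads) lies 155 mm ahead of it (env.tcp_to_grasp is the distance from the TCP to the grasp point, in m); z points along the fingers, y is the line along which they close (so a half turn about z gives the same grasp; the last joint's range is limited). The gripper opens to 85 mm and grips with 20 to 120 N. Pads are 22 mm wide; open, the fingers measure 114 mm over their backs; the gripper's body (76 mm by 85 mm) begins 54 mm behind the grasp point. The pads swing forward as they close: fully open they stand 13 mm farther back than shut.
Start: joints at [61.135, 26.786, -0.665, 91.828, 0.344, 61.387, -3.226], TCP at [0.289, -0.582, 0.405] pointing down, gripper open.
Joint ranges: [-144.91, 144.91], [-17.63, 115.5], [-89.93, 88.59], [15.96, 139.68], [-74.01, 254.01], [8.47, 105.57], [-167.45, 167.45]. Speed limits (degrees/s): [147.25, 147.25, 180, 180, 180, 180, 180].

INTERFACE

Orientations are given as a 3x3 rotation matrix whose columns are the frame's x, y, z axes.
In Python, from plant import env, eyes, ticket gives the robot as it stands.
- The arm moves only by the shell command python3 -m jog 'ROWS' [FORCE]. ROWS is JSON, a list of rows, each a list of 3 entries, a list of its own where there are three numbers: the shift along the tool's x, y, z in mm, then the turn, a rotation vector about the tool's x, y, z in rad, then the finger opening in mm, from 0 to 85.4. A call has 1 to 20 rows; each row shifts and turns the commanded pose from where the row before left it, along the tool's axes as they then stand; what a row does not reach is not made up. A row lasts 1/8 s, in which the tool goes at most 62.5 mm and 10.7 degrees, less where a joint would pass 70% of its speed; a pose out of reach is approached as far as the arm can. A call with a gripper value outside its range is refused whole. The fingers move at their own pace and stop on an object; FORCE is the grip in N (left out, the last holds). Time passes only in rows, so rows that do not move let the fingers close. It gives the time, the measured TCP pose, the force, the opening and the grip force at its end, in the units of the state.
- env.state(): the state, without advancing time (a new reading comes with each control period).
- eyes.snapshot(name): name is "scene" or "top"; returns a dict with "image" (480x640x3 uint8, blue, green, red), "depth" (480x640 float32, m along the optical axis (not along the pixel's ray), 0 where there is no reading), "fx", "fy", "cx", "cy" (pixels), "position" and "attitude" of the camera in the world. Camera axes: x right, y down, z forward; pixel columns grow to the right and rows downward; lengths in m; the calibration is good to about 2 mm. A picture is of the moment at which its call begins.
- ticket.close_job(): hands the job in; it is judged then, once.
The state is a dict: "t": time; "joints": joint angles; "joint_velocities": joint speeds; "tau": joint torques, N m; "eef_pos": TCP position; "tool_rot": TCP orientation; "force": force on the tool from outside, world axes, zero at the start; "ft_torque": the same for the moment, N m; "width": finger opening in m; "gripper_force": force on a finger pad.
Only numpy, scipy, OpenCV 4.12 (cv2) and the standard library are available. Lean on these libraries where they do the work, as an engineer would, in place of code of your own. Each camera call takes 0.05 s, during which the arm holds its last target. There are 200 camera calls.

## Working session

There is one attempt and no reset: what is moved stays moved. The work goes in short steps, Python scripts to look and compute and a shell command to move; the robot and the scene stay as the last step left them, time stands still between calls to the robot, and variables do not carry over. Pictures are saved under pics/ and viewed, at most 10 in all, crops included, and the job is handed in when it is done.

```bash
mkdir -p pics; cat > h.py <<'E'
import numpy as np,cv2
from plant import env,eyes,ticket
def snap(n):
    s=eyes.snapshot(n); return s
def world(s,u=None,v=None):
    d=s["depth"]; vv,uu=np.mgrid[0:480,0:640]
    p=np.stack([(uu-s["cx"])/s["fx"]*d,(vv-s["cy"])/s["fy"]*d,d],-1)
    w=p@np.array(s["attitude"]).T+np.array(s["position"])
    w[d==0]=np.nan
    return w
E
python3 - <<'E'
from h import *
for n in("top","scene"):
    s=snap(n); cv2.imwrite(f"pics/{n}0.png",s["image"]); np.savez(f"{n}0.npz",**s)
    print(n,s["fx"],s["position"],np.round(s["attitude"],3).tolist())
st=env.state(); print(st["t"],st["eef_pos"],np.round(st["tool_rot"],3).tolist(),st["width"])
E
```

```text
top 436.4331710826739 [0.38809958 0.01930438 0.89545937] [[0.0, -0.986, 0.168], [-1.0, 0.0, 0.002], [-0.002, -0.168, -0.986]]
scene 479.67950700003615 [ 1.03775006 -0.31264845  0.93668256] [[0.571, 0.656, -0.493], [0.821, -0.467, 0.329], [-0.014, -0.593, -0.805]]
0.1 [ 0.28891599 -0.58200085  0.40382852] [[0.896, 0.445, -0.001], [0.445, -0.896, 0.001], [-0.0, -0.002, -1.0]] 0.08541207874232164
```

View pics/top0.png

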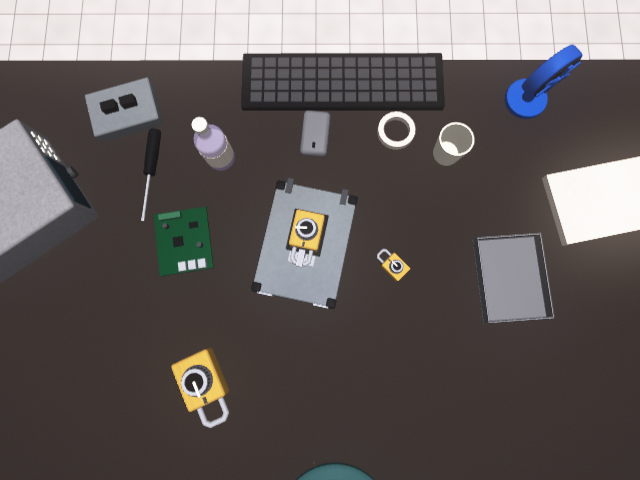

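View pics/scene0.png

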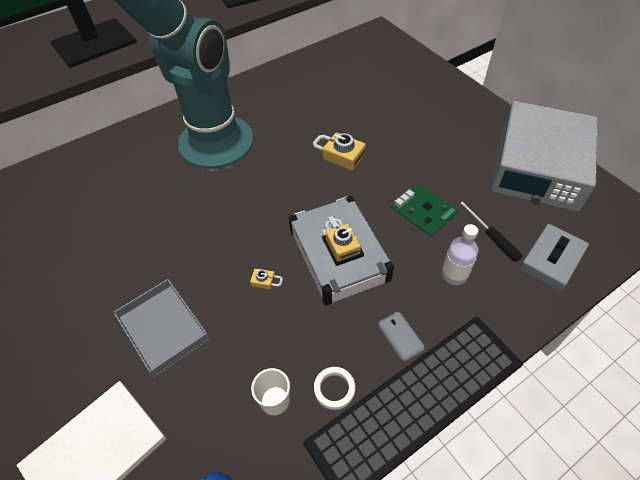

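The top view shows the middle-sized lock on the case at about (307,229). Its shackle points down in the image (towards the robot), and the pointer points left at (296,228). The tray is at (514,278), to the robot's right.

```bash
python3 - <<'E'
from h import *
s=dict(np.load("top0.npz")); w=world(s); im=s["image"]
def rect(m,n):
    m=m.astype(np.uint8); k,l,st,c=cv2.connectedComponentsWithStats(m); i=1+np.argmax(st[1:,4]); p=w[l==i][:,:2].astype(np.float32)
    r=cv2.minAreaRect(p*1000); print(n,len(p),r, np.median(w[l==i][:,2])); return l==i
reg=np.zeros((480,640),bool); reg[170:320,240:370]=1
z=w[...,2]
rect(reg&(abs(z-.06)<.006),"case lid")
rect(reg&(z>.04)&(z<.2),"case all")
hsv=cv2.cvtColor(im,cv2.COLOR_BGR2HSV)
br=(hsv[...,0]>12)&(hsv[...,0]<32)&(hsv[...,1]>120)&reg
rect(reg&(z>.088)&(z<.104)&br,"lock top")
rect(reg&(z>.108)&(z<.118),"dial")
sh=reg&(z>.07)&(z<.088)
rect(sh,"shackle")
t=np.zeros((480,640),bool); t[220:340,460:570]=1
rect(t&(z>.02)&(z<.04),"tray rim"); rect(t&(z>.012)&(z<.04),"tray")
rect(t&(z>.001)&(z<.014),"tray floor")
# world of white pointer pixels
wh=reg&(hsv[...,2]>200)&(hsv[...,1]<40)&(z>.105)
print(np.round(w[wh]*1000).tolist()[:60])
c=cv2.resize(im[180:310,240:370],None,fx=4.6,fy=4.6,interpolation=cv2.INTER_CUBIC); 
s2=dict(np.load("scene0.npz")); c2=cv2.resize(s2["image"][190:310,280:400],(598,598),interpolation=cv2.INTER_CUBIC)
cv2.imwrite("pics/c0.png",cv2.resize(np.hstack([c,c2]),(800,400)))
E
```

```text
case lid 7747 ((526.2488403320312, 56.90705490112305), (163.310546875, 234.03610229492188), 77.77618408203125) 0.059330685479035306
case all 9478 ((526.1937255859375, 56.91898727416992), (163.310546875, 234.1488037109375), 77.77618408203125) 0.05975543218384405
lock top 656 ((543.1617431640625, 53.445526123046875), (56.08155822753906, 70.20465850830078), 77.81880950927734) 0.09474348044217912
dial 297 ((542.7841186523438, 53.867889404296875), (34.675018310546875, 35.28139877319336), 26.959077835083008) 0.11124086963105184
shackle 195 ((493.8513488769531, 63.054569244384766), (53.881446838378906, 33.97560119628906), 79.52174377441406) 0.08312783219754338
tray rim 797 ((459.0968322753906, -357.55255126953125), (170.26927185058594, 132.25827026367188), 4.0706095695495605) 0.027698401548997942
tray 1129 ((459.0868225097656, -357.501708984375), (170.14414978027344, 132.50717163085938), 3.995435953140259) 0.025446348799671337
tray floor 3856 ((459.48516845703125, -362.3880310058594), (164.47964477539062, 118.9537124633789), 4.174552917480469) 0.0028218924140557267
[[559.0, 57.0, 111.0], [5
[... 595 characters left out ...]
4.0, 44.0, 110.0], [553.0, 42.0, 112.0], [554.0, 40.0, 110.0], [552.0, 68.0, 110.0], [552.0, 66.0, 108.0], [552.0, 64.0, 111.0], [551.0, 42.0, 112.0], [552.0, 40.0, 111.0], [551.0, 39.0, 112.0], [549.0, 68.0, 112.0], [550.0, 66.0, 109.0], [550.0, 42.0, 110.0], [550.0, 40.0, 111.0], [550.0, 39.0, 110.0], [548.0, 70.0, 110.0], [548.0, 68.0, 108.0], [548.0, 66.0, 112.0], [548.0, 40.0, 111.0], [548.0, 39.0, 112.0], [546.0, 73.0, 113.0], [545.0, 71.0, 115.0], [546.0, 70.0, 111.0], [546.0, 68.0, 113.0], [546.0, 66.0, 111.0], [546.0, 64.0, 111.0], [546.0, 62.0, 111.0], [546.0, 61.0, 112.0], [546.0, 59.0, 111.0], [546.0, 57.0, 113.0], [546.0, 40.0, 111.0], [546.0, 39.0, 112.0], [546.0, 37.0, 111.0]]
```

View pics/c0.png

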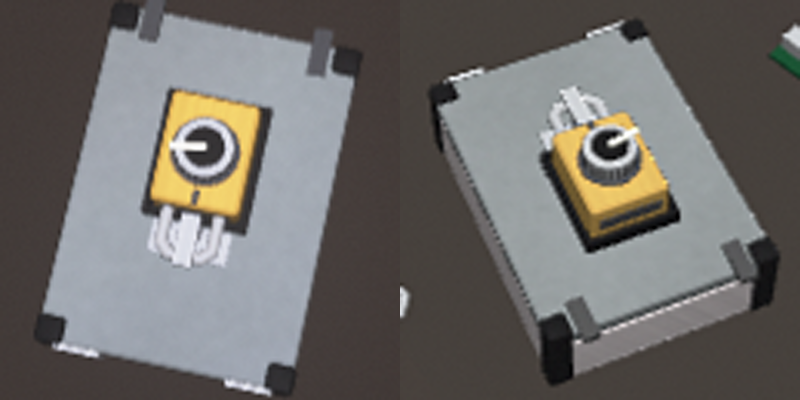

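The lock is at about (543,53.5) mm with yaw -12.2°, and the pointer is at azimuth of about 88°, so the dial is near -1.4. Next I'll write a move-planning helper and a pointer measure.

```bash
cat >> h.py <<'E'
from scipy.spatial.transform import Rotation as R
def plan(x,y,z,az):
    """mm, deg (azimuth of tool x, tool z down): tool-frame shift from here, then rotvec"""
    st=env.state(); T=np.array(st["tool_rot"]); p=np.array(st["eef_pos"])*1000
    a=np.radians(az); c,s=np.cos(a),np.sin(a); G=np.array([[c,s,0],[s,-c,0],[0,0,-1]])
    print("t",round(st["t"],2),"pos",p.round(1),"az",np.degrees(np.arctan2(T[1,0],T[0,0])).round(2),"tilt z",T[:,2].round(4),"w",st["width"],"F",np.round(st["force"],1),"j",np.round(st["joints"],0))
    print("shift now",(T.T@(np.array([x,y,z])-p)).round(1),"shift after turn",(G.T@(np.array([x,y,z])-p)).round(1),"rot",R.from_matrix(T.T@G).as_rotvec().round(4))
def onplane(s,z):
    vv,uu=np.mgrid[0:480,0:640]; A=np.array(s["attitude"]); P=np.array(s["position"])
    d=np.stack([(uu-s["cx"])/s["fx"],(vv-s["cy"])/s["fy"],np.ones(uu.shape)],-1)@A.T
    return (P+d*((z-P[2])/d[...,2])[...,None])[...,:2]*1000
def pointer(s,c,z=.112,r=(0,11),thr=120):
    q=onplane(s,z)-c; rr=np.hypot(q[...,0],q[...,1]); g=s["image"].min(-1).astype(float)
    m=(rr>r[0])&(rr<r[1]); wt=np.clip(g-thr,0,None)*m
    v=(q*wt[...,None]).sum((0,1))/wt.sum(); az=np.degrees(np.arctan2(v[1],v[0]))
    print("pointer az",az.round(1),"r",np.hypot(*v).round(1),"theta",np.radians(az-167.8).round(3),"n",int((wt>0).sum()))
E
python3 - <<'E'
from h import *
for n in("top","scene"):
    s=dict(np.load(n+"0.npz")); w=world(s); 
    z=w[...,2]; q=w[...,:2]*1000; m=(z>.107)&(z<.12)&(np.hypot(q[...,0]-543,q[...,1]-54)<30); c=q[m]; c=np.array(cv2.minEnclosingCircle(c.astype(np.float32))[0]); print(n,"dial c",c)
    q=onplane(s,.112);  
    for cc in (c,[542.8,53.9]): pointer(s,cc)
plan(543,53.5,300,87.6)
E
```

```text
top dial c [543.15985107  54.18585587]
pointer az 83.2 r 4.5 theta -1.476 n 21
pointer az 79.4 r 4.8 theta -1.543 n 21
scene dial c [542.17950439  54.76812744]
pointer az 98.4 r 5.3 theta -1.212 n 13
pointer az 105.5 r 5.6 theta -1.087 n 11
t 0.1 pos [ 288.9 -582.   403.8] az 26.4 tilt z [-8.0e-04  1.4e-03 -1.0e+00] w 0.08541207874232164 F [-0.   0.3  0.2] j [61. 27. -1. 92.  0. 61. -3.]
shift now [ 510.2 -456.1  104.5] shift after turn [645.6 227.2 103.8] rot [-1.5000e-03 -8.0000e-04 -1.0682e+00]
```

```bash
python3 -m jog '[[[30,-25,0],[0,0,0],85],[[43,-38,0],[0,0,0],60],[[43,-38,0],[0,0,0],60],[[43,-38,8],[0,0,0],60],[[43,-38,8],[0,0,0],60],[[43,-38,8],[0,0,0],60],[[43,-38,10],[0,0,0],60],[[43,-38,10],[0,0,0],60],[[43,-38,10],[0,0,0],60],[[43,-38,10],[0,0,0],60],[[43,-38,10],[0,0,-0.1],60],[[0,0,5],[0,0,-0.16],60],[[0,0,5],[0,0,-0.16],60],[[0,0,5],[0,0,-0.16],60],[[0,0,5],[0,0,-0.16],60],[[0,0,5],[0,0,-0.16],60],[[0,0,5],[0,0,-0.16],60],[[0,0,0],[0,0,0],60]]' 40; python3 -c "
from h import *
plan(543,53.9,271.5,87.6)"
```

```text
t: 2.35
eef_pos: [0.5207, -0.0151, 0.3]
tool_rot: [[0.052, 0.999, -0.002], [0.999, -0.052, 0.0], [0.0, -0.002, -1.0]]
force: [0.1, 0.3, -0.7]
width: 0.0598
gripper_force: 0.0
t 2.35 pos [520.7 -15.1 300. ] az 87.02 tilt z [-1.6e-03  5.0e-04 -1.0e+00] w 0.05980162664018513 F [ 0.1  0.3 -0.7] j [ 21.  26. -29. 113.  17.  45. -20.]
shift now [70.1 18.8 28.5] shift after turn [69.9 19.4 28.5] rot [-0.0016 -0.0004 -0.0102]
```

```bash
python3 -m jog '[[[35,9.5,0],[0,0,0],60],[[35,9.5,0],[0,0,-0.01],60],[[0,0,0],[0,0,0],60],[[0,0,0],[0,0,0],60]]'; python3 -c "
from h import *
plan(543,53.9,271.5,87.6)"
```

```text
t: 2.85
eef_pos: [0.5433, 0.0535, 0.3005]
tool_rot: [[0.042, 0.999, -0.001], [0.999, -0.042, -0.001], [-0.001, -0.001, -1.0]]
force: [-0.5, 0.2, -0.5]
width: 0.0595
gripper_force: 0.0
t 2.85 pos [543.3  53.5 300.5] az 87.6 tilt z [-6.e-04 -9.e-04 -1.e+00] w 0.059493716363858466 F [-0.5  0.2 -0.5] j [ 14.  28. -29. 110.  18.  47. -27.]
shift now [ 0.4 -0.3 29. ] shift after turn [ 0.4 -0.3 29. ] rot [-0.0006  0.0009 -0.0001]
```

```bash
python3 -m jog '[[[0,0,15],[0,0,0],56],[[0,0,10],[0,0,0],52],[[0,0,4],[0,0,0],50],[[0,0,0],[0,0,0],50],[[0,0,0],[0,0,0],30],[[0,0,0],[0,0,0],30],[[0,0,0],[0,0,0],30],[[0,0,0],[0,0,0],30]]' 40; python3 - <<'E'
from h import *
plan(543,53.9,271.5,87.6)
s=snap("scene"); cv2.imwrite("pics/s1.png",cv2.resize(s["image"][130:310,240:480],(800,600),interpolation=cv2.INTER_CUBIC))
E
```

```text
t: 3.85
eef_pos: [0.5433, 0.0541, 0.2721]
tool_rot: [[0.04, 0.999, -0.0], [0.999, -0.04, -0.0], [-0.0, -0.0, -1.0]]
force: [-2.4, -0.6, 5.7]
width: 0.0342
gripper_force: 39.9
t 3.85 pos [543.3  54.1 272.1] az 87.71 tilt z [-2.e-04 -3.e-04 -1.e+00] w 0.03417218378853655 F [-2.4 -0.6  5.7] j [ 13.  30. -28. 111.  20.  44. -29.]
shift now [-0.2 -0.3  0.6] shift after turn [-0.2 -0.3  0.6] rot [-0.0002  0.0003  0.0019]
```

View pics/s1.png

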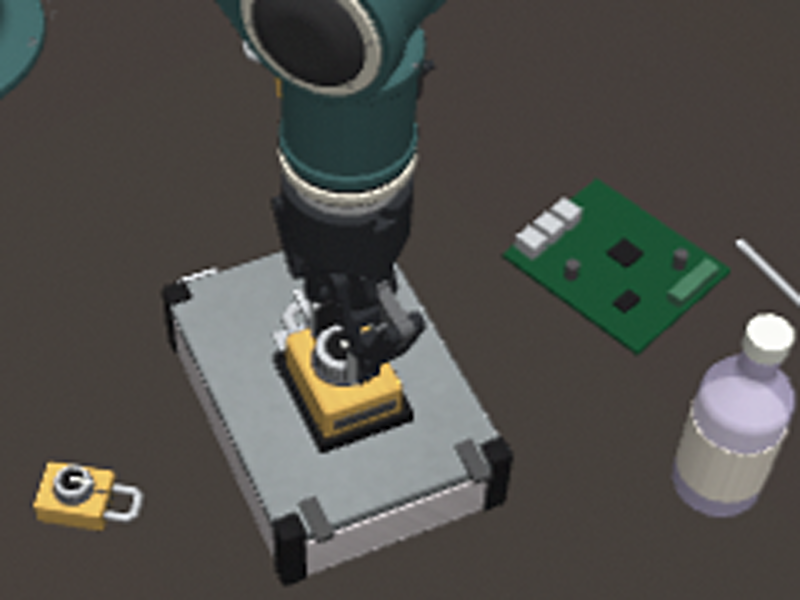

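The scene view shows the fingers closed round the dial at about (340,345), with the lock seated in its nest. I'll turn one notch first.

```bash
python3 -m jog '[[[0,0,-0.5],[0,0,-0.1],30],[[0,0,0],[0,0,-0.1],30],[[0,0,0],[0,0,-0.1],30],[[0,0,0],[0,0,-0.1],30],[[0,0,0],[0,0,-0.1],30],[[0,0,0],[0,0,-0.1],30],[[0,0,0],[0,0,-0.1],30],[[0,0,0],[0,0,0],30],[[0,0,0],[0,0,0],30]]'; python3 -c "
from h import *
plan(543.3,54.1,272,127.7)
print(env.state()['ft_torque'])"
```

```text
t: 5.03
eef_pos: [0.5433, 0.054, 0.2721]
tool_rot: [[-0.612, 0.791, -0.0], [0.791, 0.612, -0.0], [0.0, -0.0, -1.0]]
force: [-3.5, -0.2, 2.6]
width: 0.0343
gripper_force: 40.4
t 5.03 pos [543.3  54.  272.1] az 127.73 tilt z [-5.e-04 -2.e-04 -1.e+00] w 0.034332000764919345 F [-3.5 -0.2  2.6] j [ 20.  33. -37. 110.  27.  46.   5.]
shift now [0.  0.1 0.1] shift after turn [0.  0.1 0.1] rot [-0.0005 -0.0001  0.0004]
[-0.09658554  0.73514037  0.13878256]
```

```bash
python3 -m jog '[[[0,0,0],[0,0,-0.1],30],[[0,0,0],[0,0,-0.1],30],[[0,0,0],[0,0,-0.1],30],[[0,0,0],[0,0,-0.1],30],[[0,0,0],[0,0,-0.1],30],[[0,0,0],[0,0,-0.1],30],[[0,0,0],[0,0,-0.1],30],[[0,0,0],[0,0,0],30],[[0,0,0],[0,0,0],30]]'; python3 - <<'E'
from h import *
plan(543.3,54.1,272,167.8)
print(env.state()['ft_torque'])
for n in("scene","top"):
  s=snap(n); pointer(s,[543,54]);a=(190,310,280,400) if n=="scene" else (180,310,240,370)
  c=cv2.resize(s["image"][a[0]:a[1],a[2]:a[3]],(400,400),interpolation=cv2.INTER_CUBIC)
  o=c if n=="scene" else np.hstack([o,c])
cv2.imwrite("pics/s2.png",o)
E
```

```text
t: 6.15
eef_pos: [0.5432, 0.0537, 0.2721]
tool_rot: [[-0.978, 0.211, -0.001], [0.211, 0.978, -0.001], [0.001, -0.001, -1.0]]
force: [-4.3, -1.8, 5.3]
width: 0.0336
gripper_force: 40.5
t 6.15 pos [543.2  53.7 272.1] az 167.83 tilt z [-0.0011 -0.0011 -1.    ] w 0.03362468816273163 F [-4.3 -1.8  5.3] j [ 26.  36. -46. 110.  35.  49.  39.]
shift now [-0.   0.4  0.1] shift after turn [-0.   0.4  0.1] rot [-0.0013 -0.0008  0.0005]
[-0.47220518  0.93941428  0.0975481 ]
pointer az 165.2 r 5.6 theta -0.046 n 10
pointer az nan r nan theta nan n 0h.py:25: RuntimeWarning: invalid value encountered in divide
  v=(q*wt[...,None]).sum((0,1))/wt.sum(); az=np.degrees(np.arctan2(v[1],v[0]))
```

View pics/s2.png

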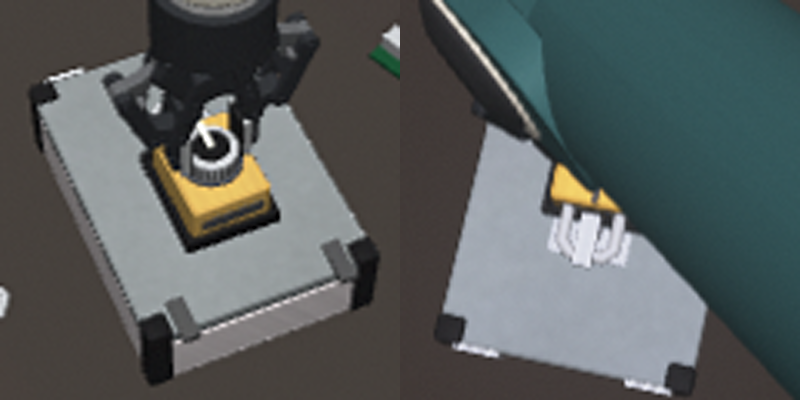

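The pointer ridge now points at the shackle side, running from (210,148) to (203,125). I'll release and re-measure.

```bash
python3 -m jog '[[[0,0,0],[0,0,0],55],[[0,0,0],[0,0,0],55],[[0,0,0],[0,0,0],55],[[0,0,-10],[0,0,0],55],[[0,0,-18],[0,0,0],60],[[15,0,0],[0,0,0],60],[[35,0,0],[0,0,0],60],[[0,0,0],[0,0,0],60]]'; python3 - <<'E'
from h import *
s=snap("scene"); w=world(s); hsv=cv2.cvtColor(s["image"],cv2.COLOR_BGR2HSV)
z=w[...,2]; q=w[...,:2]*1000; d=np.hypot(q[...,0]-543,q[...,1]-54)
m=(z>.107)&(z<.12)&(d<22); c=np.array(cv2.minEnclosingCircle(q[m].astype(np.float32))[0]); print(c)
pointer(s,c); pointer(s,[542.2,54.8]); pointer(s,[543,54])
m=(hsv[...,0]>12)&(hsv[...,0]<32)&(hsv[...,1]>120)&(z>.09)&(z<.103)&(d<60); print(cv2.minAreaRect(q[m].astype(np.float32)))
u=np.array([.977,-.211])
cc=np.array([543.2,53.8])-51*u; print(cc); plan(cc[0],cc[1],245,167.8)
cv2.imwrite("pics/s3.png",cv2.resize(s["image"][190:310,280:400],(600,600),interpolation=cv2.INTER_CUBIC))
E
```

```text
t: 7.25
eef_pos: [0.4917, 0.0652, 0.3001]
tool_rot: [[-0.978, 0.207, -0.002], [0.207, 0.978, -0.002], [0.001, -0.002, -1.0]]
force: [0.6, -0.3, -0.5]
width: 0.0602
gripper_force: 0.0
[542.61083984  51.96315002]
pointer az 153.9 r 5.4 theta -0.243 n 16
pointer az 171.8 r 4.6 theta 0.069 n 12
pointer az 163.7 r 5.4 theta -0.071 n 11
((544.2542724609375, 52.53501892089844), (55.01981735229492, 70.02813720703125), 78.27633666992188)
[493.373  64.561]
t 7.3 pos [493.2  64.7 300.4] az 167.99 tilt z [-1.0e-04 -1.2e-03 -1.0e+00] w 0.06042763788476302 F [-0.1 -0.7  0.4] j [ 29.  30. -50. 115.  31.  49.  39.]
shift now [-0.2 -0.  55.4] shift after turn [-0.2 -0.1 55.4] rot [-0.0012  0.0001  0.0034]
```

View pics/s3.png

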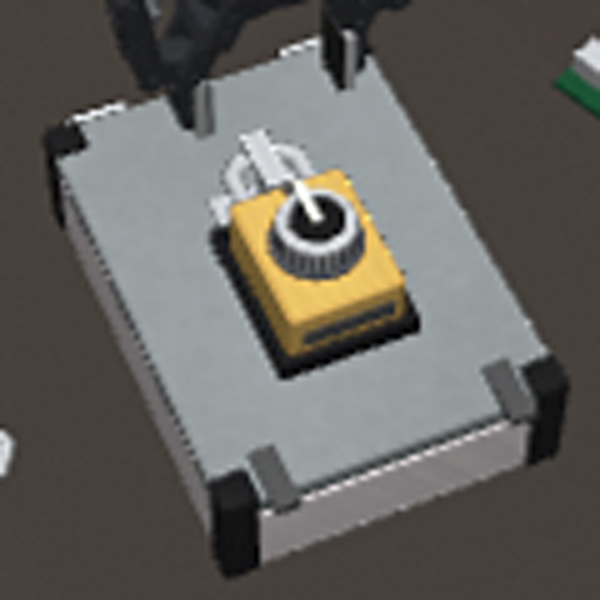

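The dial pointer lines up with the index mark, and the open fingers are at (205,110) and (345,60) above the shackle area. I'll descend and pinch the legs.

```bash
python3 -m jog '[[[0,0,20],[0,0,0],60],[[0,0,20],[0,0,0],60],[[0,0,10],[0,0,0],58],[[0,0,5],[0,0,0],56],[[0,0,0],[0,0,0],56],[[0,0,0],[0,0,0],30],[[0,0,0],[0,0,0],30],[[0,0,0],[0,0,0],30],[[0,0,0],[0,0,0],30]]' 40; python3 -c "
from h import *
plan(493.4,64.6,245,167.8)"
```

```text
t: 8.43
eef_pos: [0.4947, 0.0645, 0.2457]
tool_rot: [[-0.978, 0.21, 0.001], [0.21, 0.978, -0.0], [-0.001, -0.0, -1.0]]
force: [-1.3, -1.0, 7.0]
width: 0.0382
gripper_force: 39.9
t 8.43 pos [494.7  64.5 245.7] az 167.91 tilt z [ 7.e-04 -3.e-04 -1.e+00] w 0.03819822451218459 F [-1.3 -1.   7. ] j [ 25.  35. -45. 117.  37.  43.  35.]
shift now [ 1.3 -0.2  0.7] shift after turn [ 1.3 -0.2  0.7] rot [-0.0002  0.0008  0.0019]
```

```bash
python3 -m jog '[[[2,0,0],[0,0,0],30],[[2,0,0],[0,0,0],30],[[3,0,0],[0,0,0],30],[[3,0,0],[0,0,0],30],[[0,0,0],[0,0,0],30]]'
```

```text
t: 9.05
eef_pos: [0.4848, 0.0667, 0.2456]
tool_rot: [[-0.978, 0.209, 0.001], [0.209, 0.978, -0.0], [-0.001, -0.0, -1.0]]
force: [1.0, -1.5, 6.5]
width: 0.0381
gripper_force: 40.1
```

```bash
python3 -m jog '[[[3,0,0],[0,0,0],30],[[3,0,0],[0,0,0],30],[[3,0,0],[0,0,0],30],[[3,0,0],[0,0,0],30],[[2,0,0],[0,0,0],30],[[1.5,0,0],[0,0,0],30],[[1,0,0],[0,0,0],30],[[0,0,0],[0,0,0],30]]'; python3 - <<'E'
from h import *
plan(493.4,64.6,245,167.8)
E
```

```text
t: 10.05
eef_pos: [0.4694, 0.07, 0.2454]
tool_rot: [[-0.978, 0.209, 0.002], [0.209, 0.978, 0.0], [-0.002, 0.001, -1.0]]
force: [4.4, -1.9, 3.3]
width: 0.0379
gripper_force: 39.8
t 10.05 pos [469.4  70.  245.4] az 167.93 tilt z [ 2.3e-03  4.0e-04 -1.0e+00] w 0.03793190562047768 F [ 4.4 -1.9  3.3] j [ 25.  33. -46. 120.  37.  41.  33.]
shift now [-24.6  -0.2   0.5] shift after turn [-24.6  -0.2   0.4] rot [0.0009 0.0022 0.0022]
```

```bash
python3 -m jog '[[[1,0,0],[0,0,0],30],[[1,0,0],[0,0,0],30],[[0,0,0],[0,0,0],30]]'; python3 - <<'E'
from h import *
s=snap("scene"); w=world(s); hsv=cv2.cvtColor(s["image"],cv2.COLOR_BGR2HSV)
z=w[...,2]; q=w[...,:2]*1000; d=np.hypot(q[...,0]-543,q[...,1]-54)
m=(hsv[...,0]>12)&(hsv[...,0]<32)&(hsv[...,1]>120)&(z>.09)&(z<.103)&(d<60); print(cv2.minAreaRect(q[m].astype(np.float32)))
cv2.imwrite("pics/s4.png",cv2.resize(s["image"][190:310,280:400],(600,600),interpolation=cv2.INTER_CUBIC))
E
```

```text
t: 10.42
eef_pos: [0.4679, 0.0702, 0.2456]
tool_rot: [[-0.978, 0.209, 0.004], [0.209, 0.978, 0.001], [-0.003, 0.001, -1.0]]
force: [7.4, -2.0, 2.4]
width: 0.0381
gripper_force: 39.9
((541.9885864257812, 54.1674919128418), (55.50722885131836, 70.12660217285156), 75.7931900024414)
```

View pics/s4.png

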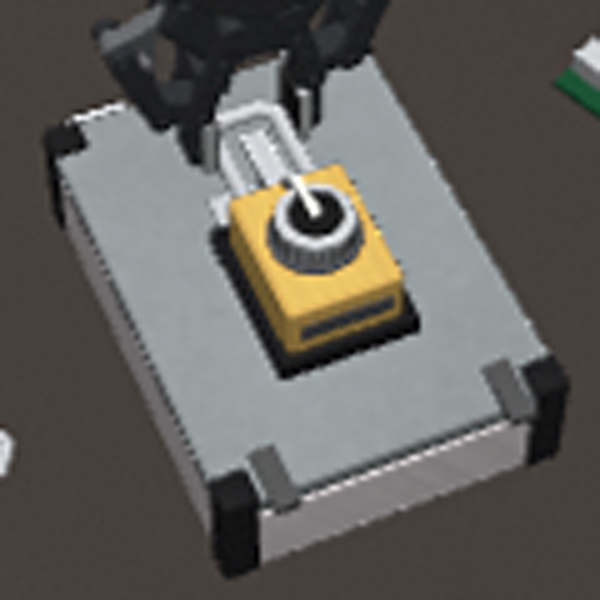

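The shackle is out: its U at (250,120) is now well clear of the body. I'll pull a little more to confirm it has reached the stop.

```bash
python3 -m jog '[[[1,0,0],[0,0,0],30],[[1,0,0],[0,0,0],30],[[1,0,0],[0,0,0],30],[[0,0,0],[0,0,0],30],[[0,0,0],[0,0,0],30]]'
```

```text
t: 11.1
eef_pos: [0.467, 0.0702, 0.2459]
tool_rot: [[-0.978, 0.21, 0.008], [0.21, 0.978, 0.001], [-0.008, 0.003, -1.0]]
force: [15.2, -3.2, -4.1]
width: 0.0378
gripper_force: 40.7
```

```bash
python3 -m jog '[[[0,0,0],[0,0,0],60],[[0,0,0],[0,0,0],60],[[0,0,0],[0,0,0],60],[[0,0,-15],[0,0,0],70],[[0,0,-30],[0,0,0],80],[[0,0,-15],[0,0,0],80],[[-30,0,0],[0,0,0],80],[[-40,0,0],[0,0,0],80],[[0,0,0],[0,0,0],80],[[0,0,0],[0,0,0],80]]' 80; python3 -c "
from h import *
plan(542,54,244,167.8)"
```

```text
t: 12.35
eef_pos: [0.5315, 0.0566, 0.3051]
tool_rot: [[-0.978, 0.209, -0.001], [0.209, 0.978, 0.0], [0.001, -0.0, -1.0]]
force: [-0.2, 0.6, 0.4]
width: 0.0798
gripper_force: 0.0
t 12.35 pos [531.5  56.6 305.1] az 167.94 tilt z [-1.1e-03  1.0e-04 -1.0e+00] w 0.07980942403935368 F [-0.2  0.6  0.4] j [ 29.  33. -49. 110.  32.  51.  41.]
shift now [-10.9  -0.4  61. ] shift after turn [-10.8  -0.4  61.1] rot [-0.0001 -0.0011  0.0024]
```

```bash
python3 -m jog '[[[-10,0,0],[0,0,0],80],[[0,0,20],[0,0,0],80],[[0,0,25],[0,0,0],80],[[0,0,15],[0,0,0],76],[[0,0,0],[0,0,0],70],[[0,0,0],[0,0,0],50],[[0,0,0],[0,0,0],50],[[0,0,0],[0,0,0],50],[[0,0,0],[0,0,0],50]]' 80; python3 -c "
from h import *
plan(542,54,244,167.8)"
```

```text
t: 13.48
eef_pos: [0.5421, 0.0546, 0.2459]
tool_rot: [[-0.978, 0.209, 0.001], [0.209, 0.978, -0.0], [-0.001, 0.0, -1.0]]
force: [-2.8, -0.3, 7.2]
width: 0.0542
gripper_force: 86.6
t 13.47 pos [542.1  54.6 245.9] az 167.93 tilt z [ 9.e-04 -1.e-04 -1.e+00] w 0.054242859971740685 F [-2.8 -0.3  7.2] j [ 25.  38. -45. 111.  37.  46.  38.]
shift now [ 0.  -0.6  1.9] shift after turn [-0.  -0.6  1.9] rot [0.0001 0.0009 0.0022]
```

Gripped. I'll lift straight up slowly at first, then look.

```bash
python3 -m jog '[[[0,0,-3],[0,0,0],50],[[0,0,-4],[0,0,0],50],[[0,0,-5],[0,0,0],50],[[0,0,-8],[0,0,0],50],[[0,0,-10],[0,0,0],50],[[0,0,-15],[0,0,0],50],[[0,0,-20],[0,0,0],50],[[0,0,-20],[0,0,0],50],[[0,0,-10],[0,0,0],50],[[0,0,0],[0,0,0],50]]'; python3 - <<'E'
from h import *
plan(459,-357.5,345,167.8)
s=snap("scene"); cv2.imwrite("pics/s5.png",cv2.resize(s["image"][150:310,260:420],(600,600),interpolation=cv2.INTER_CUBIC))
E
```

```text
t: 14.72
eef_pos: [0.5422, 0.0543, 0.3411]
tool_rot: [[-0.978, 0.21, 0.002], [0.21, 0.978, -0.0], [-0.002, 0.0, -1.0]]
force: [0.4, 0.3, -6.3]
width: 0.0545
gripper_force: 85.7
t 14.72 pos [542.2  54.3 341.1] az 167.9 tilt z [ 1.7e-03 -3.0e-04 -1.0e+00] w 0.05445156232331849 F [ 0.4  0.3 -6.3] j [ 30.  31. -51. 108.  29.  55.  44.]
shift now [  -5.  -420.1   -3.9] shift after turn [  -5.7 -420.1   -3.9] rot [0.     0.0017 0.0017]
```

View pics/s5.png

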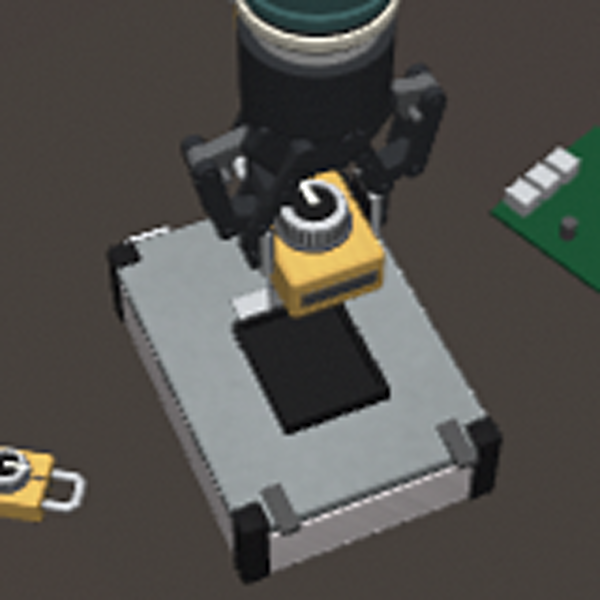

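The lock hangs level in the fingers at (325,240), clear of the empty nest at (310,370). I'll carry it to the tray.

```bash
python3 -m jog '[[[0,-10,0],[0,0,0],50],[[0,-20,0],[0,0,0],50],[[0,-30,0],[0,0,0],50],[[0,-30,0],[0,0,0],50],[[0,-30,0],[0,0,0],50],[[-1,-30,0],[0,0,0],50],[[-1,-30,0],[0,0,0],50],[[-1,-30,0],[0,0,0],50],[[-1,-30,0],[0,0,0],50],[[-1,-30,0],[0,0,0],50],[[0,-30,0],[0,0,0],50],[[0,-30,0],[0,0,0],50],[[0,-30,0],[0,0,0],50],[[0,-25,0],[0,0,0],50],[[0,-20,0],[0,0,0],50],[[0,-10,0],[0,0,0],50],[[0,-5,0],[0,0,0],50],[[0,0,0],[0,0,0],50],[[0,0,0],[0,0,0],50]]'; python3 - <<'E'
from h import *
plan(459,-357.5,345,167.8)
E
```

```text
t: 17.15
eef_pos: [0.4593, -0.3564, 0.3403]
tool_rot: [[-0.978, 0.208, 0.0], [0.208, 0.978, 0.0], [-0.0, 0.0, -1.0]]
force: [-0.6, 0.8, -6.2]
width: 0.0544
gripper_force: 85.7
t 17.15 pos [ 459.3 -356.4  340.3] az 168.01 tilt z [ 1.e-04  3.e-04 -1.e+00] w 0.05437342464231627 F [-0.6  0.8 -6.2] j [ 70.  34. -49. 103.  30.  57.  88.]
shift now [ 0.1 -1.1 -4.7] shift after turn [ 0.1 -1.1 -4.7] rot [0.0004 0.     0.0036]
```

```bash
python3 -m jog '[[[0,-1,0],[0,0,0],50],[[0,0,0],[0,0,0],50],[[0,0,0],[0,0,0],50],[[0,0,0],[0,0,0],50]]'; python3 - <<'E'
from h import *
a=snap("scene"); cv2.imwrite("pics/s6.png",a["image"]); print(np.abs(env.state()["joint_velocities"]).max())
E
```

```text
t: 17.65
eef_pos: [0.4588, -0.3584, 0.3402]
tool_rot: [[-0.978, 0.209, 0.0], [0.209, 0.978, -0.0], [-0.0, -0.0, -1.0]]
force: [0.2, -0.5, -5.3]
width: 0.0541
gripper_force: 85.7
0.0583361127224357
```

View pics/s6.png

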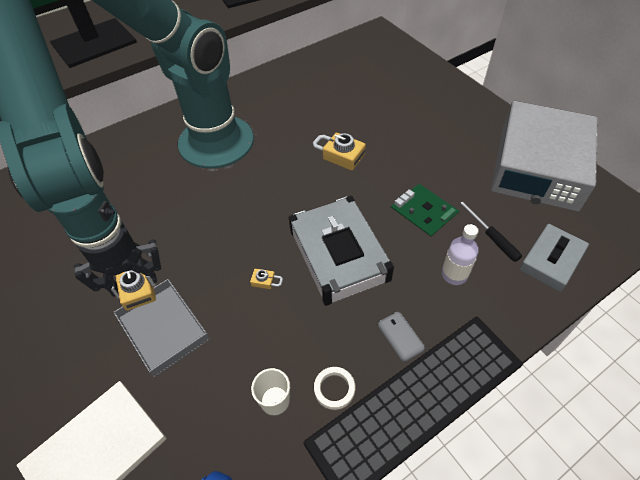

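The lock at (133,290) is held level about 16 cm up over the tray, appearing offset only by parallax. The bystanders have not moved. I'm handing in.

```bash
python3 -c "
from plant import ticket
print(ticket.close_job())"
```

```text
the job is handed in; nothing more can be done
None
```

The dial was turned to its open notch, the shackle pulled to its stop and the lock lifted off the hook; I handed the job in at about 18 s with the lock held still and level over the tray's centre, its underside about 16 cm above the desk (no verdict was returned).

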